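Stand a slumped slide box back up in its bench rack

ROBOT

A 7-joint arm with a two-finger parallel gripper is mounted at the origin on the work surface. World frame = base frame: x ahead of the robot, y to its left, z up, the work surface at z = 0. Lengths are in m, angles in rad, forces in N, time in s.
With the tool pointing down it reaches from about 0.4 to 0.9 m from the base axis. Payload 5.5 kg.
Tool frame: the origin (TCP) lies at the very end of the fingers, on their centre line; the grasp point (between the pads) lies 19 mm behind it; y points along the fingers, z is the direction in which the jaws open and shut, and the axes are right-handed (so a half turn about y gives the same grasp; the last joint's range is limited). The gripper opens to 92 mm and grips with 3 to 60 N. Pads are 19 mm wide; open, the fingers measure 130 mm over their backs; the gripper's body (75 mm by 190 mm) begins 47 mm behind the grasp point.
Start: joints at [-0.911, 0.501, -0.427, 1.55, 0.221, 1.138, -0.21], TCP at [0.251, 0.6, 0.227] pointing down, gripper open.
Joint ranges: [-2.88, 2.88], [-0.31, 2.03], [-1.54, 1.56], [0.2, 2.42], [-1.41, 4.55], [0.19, 2.02], [-2.57, 2.57]. Speed limits (rad/s): [2.57, 2.57, 3.14, 3.14, 3.14, 3.14, 3.14].

INTERFACE

Orientations are given as a unit quaternion [w, x, y, z].
In Python, from rig import * gives the robot as it stands.
- The arm moves only by the shell command python3 -m handwheel 'ROWS' [OPENING] [FORCE]. ROWS is text: rows parted by semicolons, each of 6 numbers parted by spaces: the shift along the tool's x, y, z in m, then the turn, a rotation vector about the tool's x, y, z in degrees. In form: dx dy dz ax ay az; .... A call has 1 to 5 rows; each row is the pose to reach, as a shift and turn from the pose commanded when the call began, along the tool's axes at that moment; what a row does not reach only later rows make up. A row lasts 1/12 s, in which the tool goes at most 41.7 mm and 7.16 degrees, less where a joint would pass 70% of its speed; a pose out of reach is approached as far as the arm can. A call with a gripper value outside its range is refused whole. OPENING is the opening, from 0 (shut) to 1 (fully open), set as the call begins (- or left out, the last holds). The fingers move at their own pace and stop on an object; FORCE is the grip in N (left out, the last holds). Time passes only in rows, so rows that repeat a pose let the fingers close. It gives the time, the measured TCP pose, the force and the opening at its end, in the units of the state.
- get_obs(): the state, without advancing time (a new reading comes with each control period).
- get_image(name): name is "side" or "top"; returns the picture (480x640x3 uint8, red, green, blue); there is no depth.
- camera_params(name): a dict with "K" (3x3 intrinsics, pixels), "rvec" (rotation vector, rad) and "tvec" (3), from world to camera coordinates, as OpenCV has them. Camera axes: x right, y down, z forward; pixel columns grow to the right and rows downward; lengths in m; the calibration is good to about 2 mm. A picture is of the moment at which its call begins. camera_params takes no time and is no camera call.
- hand_in(): hands the job in, once; it reports no verdict.
The state is a dict: "time": time; "joints": joint angles; "dq": joint speeds; "effort": joint torques, N m; "position": TCP position; "orientation": TCP orientation; "contact_force": force on the tool from outside, world axes, zero at the start; "moment": the same for the moment, N m; "finger_gap": finger opening in m.
Only numpy, scipy, OpenCV 4.12 (cv2) and the standard library are available. Lean on these libraries where they do the work, as an engineer would, in place of code of your own. Each camera call takes 0.05 s, during which the arm holds its last target.

TASK

One slide box in the bench rack has slumped across the free slot and sticks out at the front. Using only pushes of the fingertips or the outside of the fingers, without lifting it or slamming it about, stand it back upright snug against its neighbour and push it in against the rear stop, so that its front is in line with the rest of the row and the slot is free for the next box. Leave the other boxes and the things around the rack where they are.

Things in the scene. Friction and masses are not known exactly. Their poses are not given: they have to be found in the camera images.
- rack: Fixed bench rack, white sheet steel. Origin: centre of its underside, on the bench; x points to the rear stop (away from the robot), y to the tall end, z up. Floor top at z 4 mm, 216 mm deep (x). Tall end 178 mm high, inner face at y +119 mm; low end 100 mm high, 4 mm thick, inner face at y -119 mm. Front open; rear stop 34 mm high, inner face at x +107 mm.
- leaning_box: Slumped box, blue plastic, as the row's: 208 (x) by 34 (y) by 165 mm (z), 0.4 to 0.85 kg, loose. Origin: centre of its 208 x 34 mm underside, z up through the box. Its foot is 5 to 20 mm from row4, its top leans about 0.45 to 0.6 rad to the rack's -y, over the low end's top edge; it sticks out 20 to 47 mm to the front (-x). It rights itself below about 0.2 rad and slides when pushed.
- row1: Slide box standing upright in the row, next to the tall end; same size, origin and axes as the leaning box.
- row2: Second upright slide box of the row, same kind.
- row3: Third upright slide box of the row, same kind.
- row4: Fourth and last upright slide box of the row, the neighbour of the leaning box; same kind. The leaning box belongs beside it, 34 mm farther to -y, front ends in line.
- dropper_bottle: Bystander: amber dropper bottle, 33 mm across, 106 mm high, black cap and rubber bulb; stands on the bench beyond the low end of the rack. Origin: centre of its underside.
- staining_jar: Bystander: ribbed glass staining jar with white lid, 60 mm across the foot, 107 mm high; stands on the bench beyond the low end of the rack, farther to the rear. Origin: centre of its underside.
- slide_pack: Bystander: cardboard pack of blank slides, 30 by 80 by 30 mm high, lying on the bench in front of the row. Origin: centre of its underside.
There are look-alikes about, which are no part of the job. What is shaped like the leaning_box but pink is not meant. Leave any turquoise look-alike of the row4 alone.

How it is judged:
By the outcome, as a careful person would: the job done as asked, in the order asked, and still so for the second after the job is handed in, with the robot touching nothing.
It also fails if it takes over 56 s, if anything falls off the work surface, if the arm or the gripper's body presses on something with over 40 N, if the wrist force passes 120 N, or if a joint passes its speed limit or range.

## Working session

There is one attempt and no reset: what is moved stays moved. The work goes in short steps, Python scripts to look and compute and a shell command to move; the robot and the scene stay as the last step left them, time stands still between calls to the robot, and variables do not carry over. Pictures are saved under pics/ and viewed, and the job is handed in when it is done.

```bash
ls; mkdir -p pics; python3 - <<'E'
from rig import *
import cv2
o=get_obs()
for k,v in o.items(): print(k,v)
for n in("side","top"):
    im=get_image(n); cv2.imwrite(f"pics/{n}0.png",im[:,:,::-1])
    p=camera_params(n); print(n,p)
E
```

```text
pics
time 0.0
joints [-0.91076934  0.50185314 -0.4267935   1.55144524  0.22081898  1.13830272
 -0.21030389]
dq [ 0.00215764 -0.00191476  0.00115103 -0.00040663  0.000417    0.00027165
 -0.00040167]
effort [-4.53034090e-04 -5.66584182e+01 -5.81623390e+00 -2.79118180e+01
 -6.86664367e-02  3.06325871e-02  1.77334127e-04]
position [0.25099527 0.5988248  0.22567723]
orientation [-0.69256652  0.69390863 -0.13951347  0.13920638]
contact_force [-0.17717311 -0.24062966  0.58337316]
moment [0.01462908 0.01247036 0.02441747]
finger_gap 0.09172465388840774
side {'K': array([[442.17148816,   0.        , 311.88920626],
       [  0.        , 442.17148816, 235.26243098],
       [  0.        ,   0.        ,   1.        ]]), 'rvec': array([ 2.4464495 ,  1.49305738, -0.230156  ]), 'tvec': array([-0.23175558, -0.36362704,  1.21085729])}
top {'K': array([[504.90731776,   0.        , 311.79835601],
       [  0.        , 504.90731776, 229.74116368],
       [  0.        ,   0.        ,   1.        ]]), 'rvec': array([ 1.93546515, -2.29617505,  0.23537091]), 'tvec': array([0.10255861, 0.48422902, 0.89024788])}
```

View pics/side0.png

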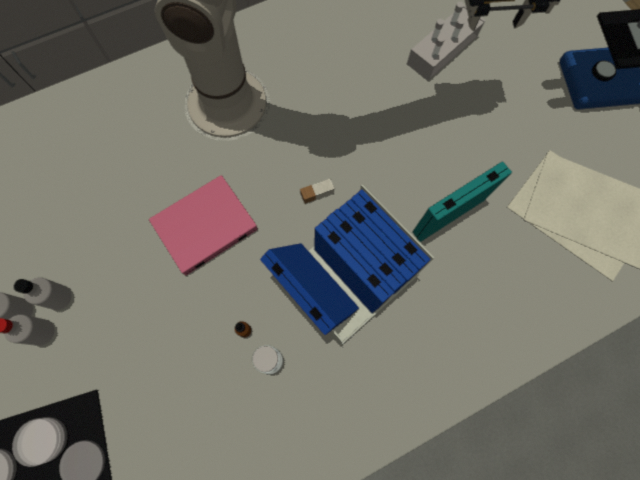

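View pics/top0.png

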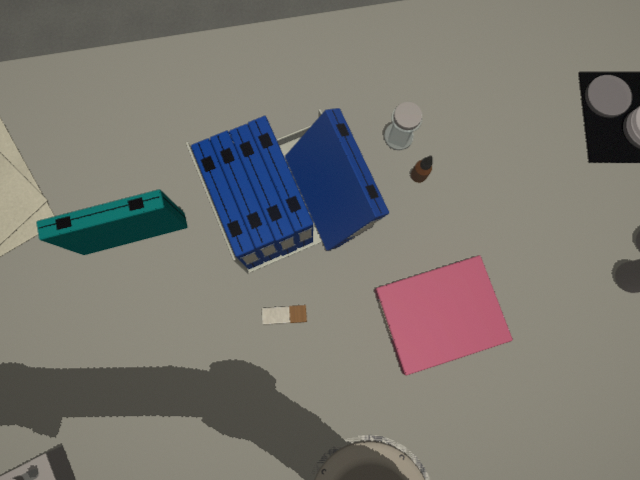

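Both views show the blue row of four in the white rack and a blue box leaning to its right (top ~(335,180), side ~(310,287)). Things it could be mistaken for:
- the pink flat box, top (445,313) / side (203,223)
- the turquoise standing box, top (112,222) / side (462,200)
- the row boxes themselves, top (250,190)

By the description, I choose the blue box at top (335,180). Next is a close crop to check it.

```bash
python3 - <<'E'
import cv2
a=cv2.imread("pics/top0.png")[90:280,180:440]; cv2.imwrite("pics/topc.png",cv2.resize(a,None,fx=3,fy=3,interpolation=cv2.INTER_CUBIC))
a=cv2.imread("pics/side0.png")[170:390,220:440]; cv2.imwrite("pics/sidec.png",cv2.resize(a,(600,600),interpolation=cv2.INTER_CUBIC))
E
```

```text
(no output)
```

View pics/topc.png

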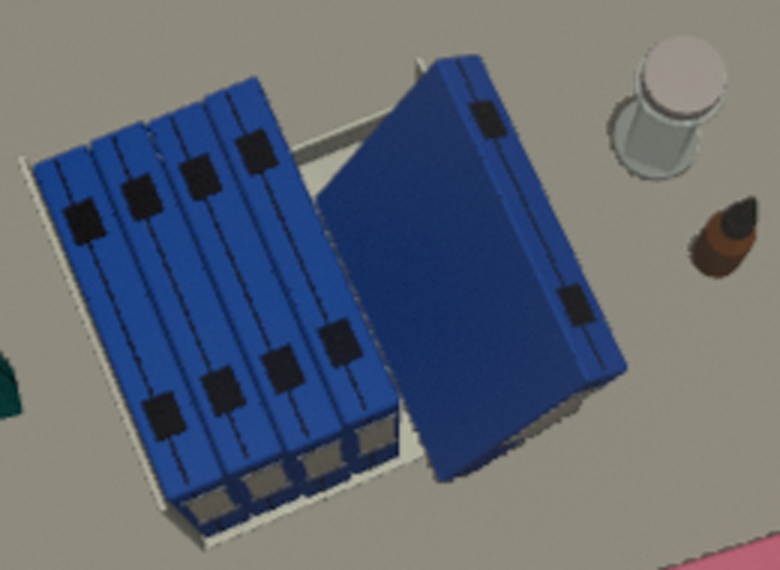

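View pics/sidec.png

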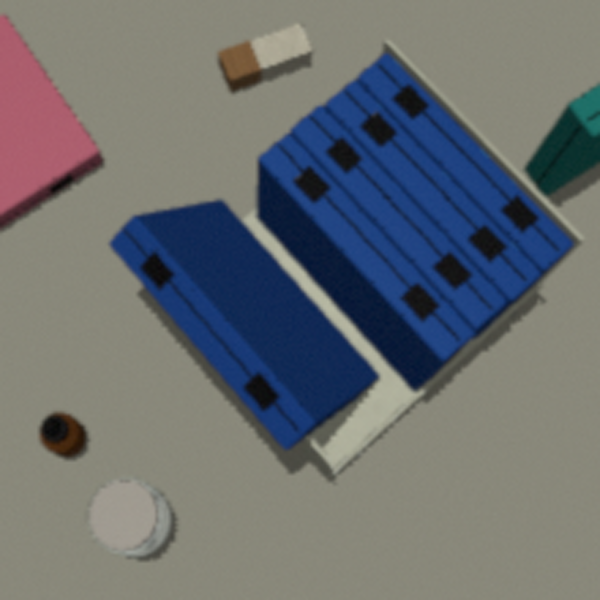

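The crop confirms the choice: a blue box whose +y face looks up, its clasped lid facing right and its front sticking out past the row. Now I fit the poses.

```bash
cat > h.py <<'E'
import numpy as np, cv2
from scipy.optimize import least_squares
from rig import *
CP={n:camera_params(n) for n in("top","side")}
def proj(n,P):
    p=CP[n]; return cv2.projectPoints(np.float64(P).reshape(-1,1,3),p["rvec"],p["tvec"],p["K"],None)[0].reshape(-1,2)
def onplane(n,uv,z):
    p=CP[n];R=cv2.Rodrigues(p["rvec"])[0];c=-R.T@p["tvec"]
    d=R.T@np.linalg.solve(p["K"],np.r_[uv,1.]);return c+d*(z-c[2])/d[2]
def r2w(r,P):
    P=np.atleast_2d(P);c,s=np.cos(r[2]),np.sin(r[2])
    return np.c_[r[0]+c*P[:,0]-s*P[:,1], r[1]+s*P[:,0]+c*P[:,1], P[:,2]]
def T(u,v): return np.array([u/3+180,v/3+90])
def S(u,v): return np.array([u/600*220+220,v/600*220+170])
E
cat > fit.py <<'E'
from h import *
zt=.169
rows=[("top",(107,119),T(35,170)),("top",(107,-17),T(257,80)),("top",(-101,-17),T(398,408)),("top",(-101,119),T(172,500)),
("side",(-101,119),S(385,55)),("side",(-101,-17),S(262,158)),("side",(107,119),S(575,240)),("side",(107,-17),S(440,362))]
def res(r): return np.concatenate([proj(n,r2w(r,[x/1e3,y/1e3,zt]))[0]-uv for n,(x,y),uv in rows])
best=min((least_squares(res,[.6,.1,a],loss="soft_l1") for a in np.linspace(-3,3,9)),key=lambda s:s.cost)
r=best.x; print("rack",r,np.degrees(r[2]),res(r).reshape(-1,2).round(1).tolist())
np.save("rack.npy",r)
# leaning: corners (bx,by,bz)
B=[("top",(104,17,165),T(437,62)),("top",(104,-17,165),T(480,55)),("top",(-104,-17,165),T(626,370)),("top",(-104,17,165),T(580,383)),
("top",(104,17,0),T(318,195)),("top",(-104,17,0),T(437,481)),
("side",(-104,17,165),S(137,217)),("side",(-104,-17,165),S(111,242)),("side",(104,-17,165),S(288,449)),("side",(104,17,165),S(312,420)),("side",(-104,17,0),S(222,201)),("side",(104,17,0),S(378,378))]
def box(q,P):  # q: x, yc(of -y bottom edge), lean, yaw
    P=np.atleast_2d(P)/1e3;a=q[2]
    y=P[:,1]+.017; X=P[:,0]; Y=y*np.cos(a)-P[:,2]*np.sin(a); Z=.004+y*np.sin(a)+P[:,2]*np.cos(a)
    c,s=np.cos(q[3]),np.sin(q[3]); return np.c_[q[0]+c*X-s*Y,q[1]+s*X+c*Y,Z]
def rb(q): return np.concatenate([proj(n,r2w(r,box(q,P)))[0]-uv for n,P,uv in B])
s=least_squares(rb,[-.03,-.067,.5,0],loss="soft_l1");q=s.x
print("lean",q,rb(q).reshape(-1,2).round(1).tolist())
print("lean box corners rack mm",(box(q,[b[1] for b in B[:6]])*1e3).round())
print("world",r2w(r,box(q,[b[1] for b in B[:6]])).round(3).tolist())
def w2r(P):
    d=np.array(P)[:2]-r[:2];c,s=np.cos(r[2]),np.sin(r[2]);return np.array([c*d[0]+s*d[1],-s*d[0]+c*d[1]])*1e3
print("jar lid",w2r(onplane("top",T(684,78),.107)),w2r(onplane("side",S(124,515),.107)))
print("bottle tip",w2r(onplane("top",T(752,203),.106)),w2r(onplane("side",S(57,432),.1)))
for uv in[(262,308),(306,304),(307,320),(263,325)]: print("pack",w2r(onplane("top",uv,.03)))
E
python3 fit.py
```

```text
rack [0.57195829 0.05785259 0.23706947] 13.58308011537583 [[-0.8, -2.0], [0.3, -1.9], [1.9, -1.3], [-0.7, 0.9], [0.0, -2.7], [-2.7, -1.4], [-0.5, 0.4], [0.8, -0.9]]
lean [-0.02327619 -0.06217304  0.5089182  -0.01508159] [[-0.8, -2.3], [0.2, -1.9], [0.4, 0.1], [0.7, 0.1], [-0.6, -0.4], [0.5, 0.2], [0.1, -3.6], [-0.9, -1.7], [-1.2, 0.2], [1.8, 0.2], [0.2, -1.3], [0.5, 0.0]]
lean box corners rack mm [[  80. -114.  165.]
 [  79. -144.  148.]
 [-128. -141.  148.]
 [-128. -111.  165.]
 [  81.  -34.   21.]
 [-127.  -31.   21.]]
world [[0.677, -0.035, 0.165], [0.683, -0.064, 0.148], [0.48, -0.109, 0.148], [0.474, -0.08, 0.165], [0.659, 0.044, 0.021], [0.456, -0.002, 0.021]]
jar lid [  30.20632121 -260.41389317] [  35.00529959 -263.27445178]
bottle tip [ -58.07020568 -263.62964805] [ -47.10055824 -263.88921284]
pack [-179.41589997  121.34457988]
pack [-204.78284813   44.11323931]
pack [-232.20641633   53.87642605]
pack [-208.61584165  131.28647251]
```

```bash
cat >> h.py <<'E'
from scipy.spatial.transform import Rotation as Ro
r=np.load("rack.npy") if __import__("os").path.exists("rack.npy") else None
def state():
    o=get_obs();q=o["orientation"];return np.array(o["position"]),Ro.from_quat([q[1],q[2],q[3],q[0]]),o
def w2r(P):
    d=np.array(P)[:2]-r[:2];c,s=np.cos(r[2]),np.sin(r[2]);return np.array([(c*d[0]+s*d[1])*1e3,(-s*d[0]+c*d[1])*1e3,P[2]*1e3])
def orient(d,zd):  # rack-frame tool y dir and z dir
    d=np.array(d,float);d/=np.linalg.norm(d);z=np.array(zd,float);z-=d*(z@d);z/=np.linalg.norm(z)
    return Ro.from_euler("z",r[2])*Ro.from_matrix(np.c_[np.cross(d,z),d,z])
def row(xyz,O=None):
    p,R,o=state();t=r2w(r,np.array(xyz)/1e3)[0]
    s=R.inv().apply(t-p);rv=(R.inv()*(O or R)).as_rotvec(degrees=True)
    return s.round(4).tolist()+rv.round(2).tolist()
def rep():
    p,R,o=state();print("t",round(o["time"],2),"rack mm",w2r(p).round(1),"F rack",Ro.from_euler("z",-r[2]).apply(o["contact_force"]).round(1),"gap",o["finger_gap"],"j",np.round(o["joints"],2))
E
python3 - <<'E'
from h import *
p,R,o=state();rep();print(R.as_matrix().round(3))
for zd in([1,0,0],[-1,0,0]): print(zd,row([-24,-172,230],orient([0,0,-1],zd)))
E
```

```text
t 0.1 rack mm [-184.9  601.3  225.8] F rack [ 0.6  0.  -0.4] gap 0.09160518934158221 j [-0.91  0.5  -0.43  1.55  0.22  1.14 -0.21]
[[ 0.922 -0.001  0.386]
 [-0.386 -0.002  0.922]
 [ 0.    -1.    -0.002]]
[1, 0, 0] [0.5876, -0.0033, -0.5278, 0.09, 53.68, 0.05]
[-1, 0, 0] [0.5876, -0.0033, -0.5278, 0.06, -126.32, -0.11]
```

```bash
python3 -m handwheel '0.031 0 -0.028 0 0 0; 0.061 0 -0.055 0 0 0; 0.092 0 -0.082 0 0 0; 0.122 0 -0.11 0 0 0; 0.15 0 -0.135 0 0 0'
python3 -m handwheel '0.031 0 -0.028 0 0 0; 0.061 0 -0.055 0 0 0; 0.092 0 -0.082 0 0 0; 0.122 0 -0.11 0 0 0; 0.15 0 -0.135 0 0 0'
python3 -m handwheel '0.031 0 -0.028 0 0 0; 0.061 0 -0.055 0 0 0; 0.092 0 -0.082 0 0 0; 0.122 0 -0.11 0 0 0; 0.15 0 -0.135 0 0 0'
python3 - <<'E'
from h import *
rep();print(row([-24,-172,230],orient([0,0,-1],[1,0,0])))
E
```

```text
time: 0.52
position: [0.3379, 0.4143, 0.2261]
orientation: [-0.693, 0.694, -0.14, 0.139]
contact_force: [1.3, -1.4, -0.0]
finger_gap: 0.0917
time: 0.93
position: [0.4239, 0.2318, 0.2266]
orientation: [-0.693, 0.693, -0.14, 0.14]
contact_force: [0.1, -0.2, -0.3]
finger_gap: 0.0918
time: 1.35
position: [0.51, 0.0493, 0.2265]
orientation: [-0.693, 0.693, -0.14, 0.14]
contact_force: [0.1, 0.1, -0.9]
finger_gap: 0.0921
t 1.35 rack mm [-62.2   6.3 226.5] F rack [ 0.1  0.1 -0.9] gap 0.0920521717397449 j [-0.02  0.23 -0.15  1.9   0.04  1.02  0.99]
[0.1365, -0.0034, -0.1209, 0.03, 53.63, 0.01]
```

```bash
python3 -m handwheel '0.027 0 -0.024 0 7 0; 0.054 0 -0.048 0 14 0; 0.082 0 -0.072 0 21 0; 0.11 0 -0.097 0 28 0; 0.136 0 -0.121 0 34 0'
python3 - <<'E'
from h import *
rep();print(row([-24,-172,230],orient([0,0,-1],[1,0,0])))
E
```

```text
time: 1.77
position: [0.5887, -0.1141, 0.2264]
orientation: [-0.621, 0.621, -0.338, 0.338]
contact_force: [-0.4, 0.0, -0.5]
finger_gap: 0.0914
t 1.77 rack mm [ -24.1 -171.1  226.4] F rack [-0.4  0.1 -0.5] gap 0.09139404688431618 j [ 0.12  0.38  0.04  1.7  -0.01  1.07  0.73]
[0.0009, -0.0036, -0.0002, 0.03, 19.32, -0.0]
```

```bash
python3 -m handwheel '0 0 0 0 7 0; 0 0 0 0 14 0; 0 0 0 0 19.3 0; 0 0 0 0 19.3 0'
python3 -m handwheel '0 0.025 0 0 0 0; 0 0.05 0 0 0 0; 0 0.075 0 0 0 0; 0 0.1 0 0 0 0; 0 0.108 0 0 0 0'
python3 - <<'E'
from h import *
rep();print(row([-24,-160,118],orient([0,0,-1],[1,0,0])))
cv2.imwrite("pics/t1.png",get_image("top")[:,:,::-1][60:340,150:500]);cv2.imwrite("pics/s1.png",get_image("side")[:,:,::-1][130:430,180:480])
E
```

```text
time: 2.1
position: [0.588, -0.1122, 0.226]
orientation: [-0.556, 0.557, -0.437, 0.436]
contact_force: [-0.4, 0.7, 0.1]
finger_gap: 0.0917
time: 2.52
position: [0.5854, -0.1112, 0.1147]
orientation: [-0.557, 0.559, -0.437, 0.432]
contact_force: [0.5, -0.1, 0.9]
finger_gap: 0.0919
t 2.52 rack mm [ -26.6 -167.5  114.7] F rack [ 0.4 -0.2  0.9] gap 0.0918908467561886 j [ 0.08  0.5   0.08  1.79 -0.05  0.86  0.43]
[-0.0075, -0.0033, 0.0027, 0.34, 0.59, -0.15]
```

View pics/t1.png

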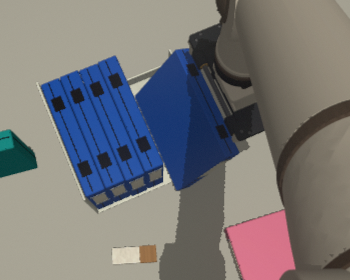

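View pics/s1.png

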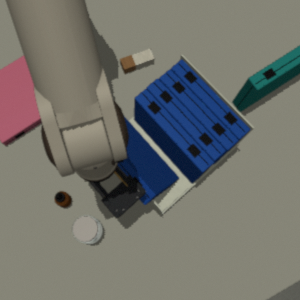

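```bash
python3 -m handwheel '-0.005 -0.001 0 0 0 0; -0.01 -0.002 0 0 0 0; -0.015 -0.003 0 0 0 0; -0.02 -0.003 0 0 0 0; -0.025 -0.003 0 0 0 0'
python3 -m handwheel '-0.004 0 0 0 0 0; -0.008 0 0 0 0 0; -0.012 0 0 0 0 0; -0.016 0 0 0 0 0; -0.02 0 0 0 0 0'
python3 - <<'E'
from h import *
rep()
cv2.imwrite("pics/t2.png",get_image("top")[:,:,::-1][60:340,150:500]);cv2.imwrite("pics/s2.png",get_image("side")[:,:,::-1][130:430,180:480])
E
```

```text
time: 3.03
position: [0.5834, -0.0877, 0.1233]
orientation: [0.558, -0.557, 0.434, -0.437]
contact_force: [0.8, -2.2, 0.8]
finger_gap: 0.0919
time: 3.45
position: [0.5772, -0.0678, 0.1215]
orientation: [-0.557, 0.557, -0.436, 0.435]
contact_force: [0.6, 0.1, -0.3]
finger_gap: 0.0918
t 3.45 rack mm [ -24.4 -123.4  121.5] F rack [ 0.6 -0.1 -0.3] gap 0.0918151832789088 j [ 0.01  0.47  0.08  1.83 -0.05  0.84  0.35]
```

View pics/t2.png

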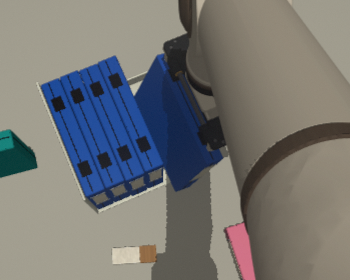

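The box is coming up: its lid moved left with the fingers, and the contact force is small. I carry on slowly.

```bash
python3 -m handwheel '-0.003 0 0 0 0 0; -0.006 0 0 0 0 0; -0.009 0 0 0 0 0; -0.012 0 0 0 0 0; -0.015 0 0 0 0 0'
python3 -m handwheel '-0.002 0 0 0 0 0; -0.004 0 0 0 0 0; -0.006 0 0 0 0 0; -0.008 0 0 0 0 0; -0.01 0 0 0 0 0'
python3 - <<'E'
from h import *
rep()
cv2.imwrite("pics/t3.png",get_image("top")[:,:,::-1][60:340,150:500]);cv2.imwrite("pics/s3.png",get_image("side")[:,:,::-1][130:430,180:480])
E
```

```text
time: 3.97
position: [0.5737, -0.0534, 0.1216]
orientation: [-0.557, 0.557, -0.436, 0.435]
contact_force: [0.2, -0.3, 0.2]
finger_gap: 0.0917
time: 4.38
position: [0.5714, -0.044, 0.1217]
orientation: [-0.557, 0.557, -0.436, 0.435]
contact_force: [-0.1, 0.1, 1.1]
finger_gap: 0.0918
t 4.38 rack mm [-24.5 -98.9 121.7] F rack [-0.   0.1  1.1] gap 0.09177798442602979 j [-0.03  0.46  0.07  1.85 -0.04  0.84  0.31]
```

View pics/t3.png

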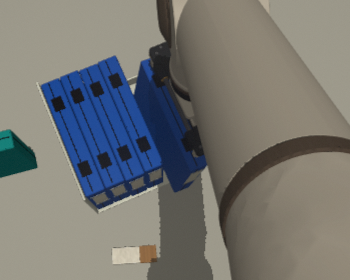

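```bash
python3 -m handwheel '-0.002 0.001 0 0 0 0; -0.004 0.002 0 0 0 0; -0.006 0.003 0 0 0 0; -0.008 0.004 0 0 0 0; -0.01 0.004 0 0 0 0'
python3 -m handwheel '-0.003 0 0 0 0 0; -0.006 0 0 0 0 0; -0.009 0 0 0 0 0; -0.012 0 0 0 0 0; -0.014 0 0 0 0 0'
python3 - <<'E'
from h import *
rep()
cv2.imwrite("pics/t4.png",get_image("top")[:,:,::-1][60:340,150:500]);cv2.imwrite("pics/s4.png",get_image("side")[:,:,::-1][130:430,180:480])
E
```

```text
time: 4.9
position: [0.5688, -0.0342, 0.1174]
orientation: [-0.557, 0.557, -0.436, 0.435]
contact_force: [0.7, 0.2, -0.2]
finger_gap: 0.0916
time: 5.32
position: [0.5656, -0.0202, 0.1177]
orientation: [0.557, -0.557, 0.435, -0.435]
contact_force: [-0.5, 0.3, -0.4]
finger_gap: 0.092
t 5.32 rack mm [-24.5 -74.4 117.7] F rack [-0.4  0.4 -0.4] gap 0.0919864706875458 j [-0.06  0.45  0.07  1.87 -0.04  0.82  0.27]
```

View pics/t4.png

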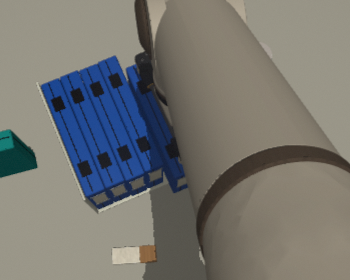

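View pics/s4.png

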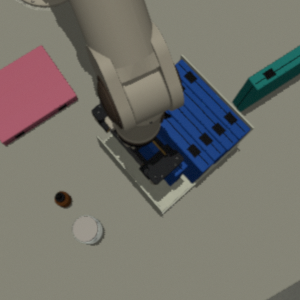

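The top view shows the box nearly upright with a narrow gap beside row4 (crop ~(135,80)–(180,185)). I push on gently and watch the force.

```bash
python3 -m handwheel '-0.002 0 0 0 0 0; -0.004 0 0 0 0 0; -0.006 0 0 0 0 0; -0.008 0 0 0 0 0; -0.009 0 0 0 0 0'
python3 -m handwheel '-0.0005 0 0 0 0 0; -0.001 0 0 0 0 0; -0.0015 0 0 0 0 0; -0.002 0 0 0 0 0; -0.0025 0 0 0 0 0'
python3 -m handwheel '-0.0005 0 0 0 0 0; -0.001 0 0 0 0 0; -0.0015 0 0 0 0 0; -0.002 0 0 0 0 0; -0.002 0 0 0 0 0'
python3 - <<'E'
from h import *
rep()
cv2.imwrite("pics/t5.png",cv2.resize(get_image("top")[:,:,::-1][90:270,180:380],None,fx=3,fy=3))
E
```

```text
time: 5.83
position: [0.5636, -0.012, 0.1178]
orientation: [0.557, -0.557, 0.435, -0.436]
contact_force: [0.2, -1.1, -0.1]
finger_gap: 0.0916
time: 6.25
position: [0.5632, -0.0104, 0.1179]
orientation: [-0.557, 0.557, -0.435, 0.436]
contact_force: [0.7, -3.1, 1.8]
finger_gap: 0.0919
time: 6.67
position: [0.5629, -0.0093, 0.1181]
orientation: [-0.557, 0.557, -0.435, 0.437]
contact_force: [-0.1, -5.4, 3.3]
finger_gap: 0.0918
t 6.67 rack mm [-24.6 -63.2 118.1] F rack [-1.3 -5.2  3.3] gap 0.09183409504375743 j [-0.08  0.45  0.07  1.88 -0.04  0.82  0.24]
```

View pics/t5.png

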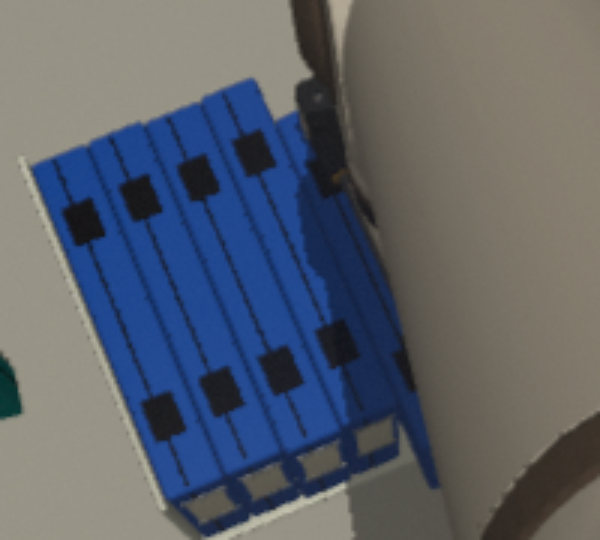

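```bash
python3 -m handwheel '-0.001 0 0 0 0 0; -0.002 0 0 0 0 0; -0.003 0 0 0 0 0; -0.003 0 0 0 0 0'
python3 -c "
from h import *
rep()"
python3 -m handwheel '-0.001 0 0 0 0 0; -0.002 0 0 0 0 0; -0.003 0 0 0 0 0; -0.003 0 0 0 0 0'
python3 -c "
from h import *
rep()"
```

```text
time: 7.05
position: [0.5626, -0.0089, 0.1181]
orientation: [-0.556, 0.557, -0.435, 0.438]
contact_force: [2.4, -10.5, 1.0]
finger_gap: 0.0919
t 7.05 rack mm [-24.7 -62.7 118.1] F rack [ -0.1 -10.7   1. ] gap 0.09193499304756902 j [-0.09  0.44  0.07  1.88 -0.03  0.82  0.24]
time: 7.38
position: [0.5617, -0.007, 0.1175]
orientation: [-0.555, 0.557, -0.435, 0.438]
contact_force: [4.7, -12.1, -6.6]
finger_gap: 0.0916
t 7.38 rack mm [-25.2 -60.6 117.5] F rack [  1.7 -12.9  -6.6] gap 0.09164218219663067 j [-0.09  0.44  0.07  1.88 -0.03  0.82  0.23]
```

The box crept another 2 mm at about 12 N. I'll back off and check how it stands.

```bash
python3 -m handwheel '0.004 0 0 0 0 0; 0.012 0 0 0 0 0; 0.022 0 0 0 0 0; 0.035 0 0 0 0 0; 0.05 -0.01 0 0 0 0'
python3 -m handwheel '0 -0.025 0 0 0 0; 0 -0.05 0 0 0 0; 0.02 -0.08 0 0 0 0; 0.05 -0.1 0 0 0 0; 0.09 -0.1 0 0 0 0'
python3 -m handwheel '0.03 0 -0.02 0 0 0; 0.06 0 -0.04 0 0 0; 0.08 0 -0.07 0 0 0; 0.08 0 -0.1 0 0 0; 0.08 0 -0.12 0 0 0'
python3 - <<'E'
from h import *
rep()
cv2.imwrite("pics/t6.png",cv2.resize(get_image("top")[:,:,::-1][90:280,180:440],None,fx=3,fy=3,interpolation=2))
cv2.imwrite("pics/s6.png",cv2.resize(get_image("side")[:,:,::-1][170:390,220:440],(600,600),interpolation=2))
E
```

```text
time: 7.8
position: [0.5717, -0.0501, 0.126]
orientation: [-0.557, 0.558, -0.436, 0.434]
contact_force: [0.6, -0.7, 1.1]
finger_gap: 0.0922
time: 8.22
position: [0.5984, -0.1361, 0.2334]
orientation: [0.561, -0.556, 0.432, -0.436]
contact_force: [1.7, -0.4, -0.5]
finger_gap: 0.0916
time: 8.63
position: [0.4943, -0.2481, 0.2273]
orientation: [-0.555, 0.556, -0.437, 0.436]
contact_force: [-0.6, -0.6, -0.4]
finger_gap: 0.0918
t 8.63 rack mm [-147.4 -279.1  227.3] F rack [-0.7 -0.4 -0.4] gap 0.0917516907797054 j [ 0.28  0.3   0.17  1.81 -0.06  1.04  0.7 ]
```

View pics/t6.png

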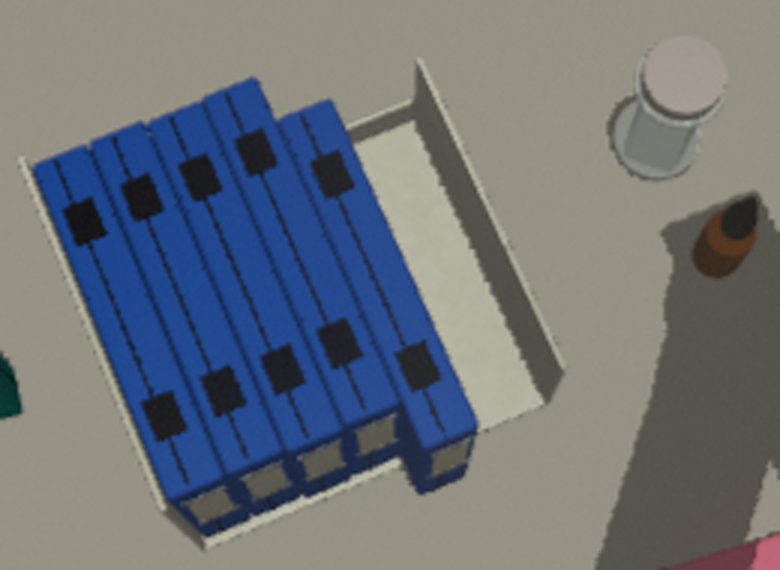

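View pics/s6.png

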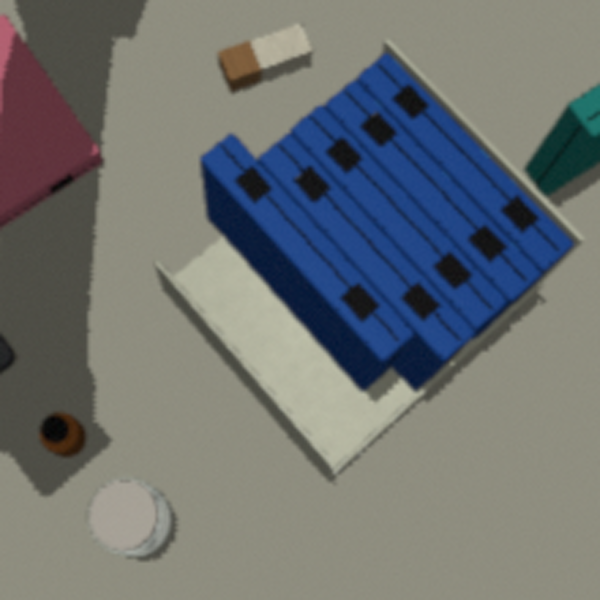

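The box now stands upright beside row4. Its lid corners in the top crop are about (281,121), (330,100), (475,432) and (424,450), and the slot floor is clear. Next I measure how snug it is.

```bash
python3 - <<'E'
from h import *
for n,f,pts in(("top",T,dict(r4rear=(257,80),r4front=(398,408),r1front=(172,500),Lr_in=(281,121),Lr_out=(330,100),Lf_out=(475,432),Lf_in=(424,450),c4a=(257,152),c4b=(341,344),c5a=(333,174),c5b=(418,366),c3a=(201,178),c3b=(283,369))),
 ("side",S,dict(r4f=(262,158),r4r=(440,362),Lf_in=(232,134),Lf_out=(203,158),Lr_out=(383,362),Lr_in=(413,337),c4a=(312,185),c4b=(420,302),c5a=(253,185),c5b=(360,302),c3a=(344,155),c3b=(452,270)))):
  for k,p in pts.items(): print(n,k,w2r(onplane(n,f(*p),.169)).round(1)[:2])
E
```

```text
top r4rear [103.9 -15.2]
top r4front [-101.7  -13.3]
top r1front [-100.1  117.3]
top Lr_in [ 75.8 -18.3]
top Lr_out [ 76.5 -48.5]
top Lf_out [-130.3  -46.1]
top Lf_in [-128.4  -17. ]
top c4a [64.   1.1]
top c4b [-56.7   1.1]
top c5a [ 35.2 -32.9]
top c5b [-84.6 -32.5]
top c3a [62.2 35.6]
top c3b [-57.1  35.5]
side r4f [-94.9 -14.7]
side r4r [107.4 -19.4]
side Lf_in [-124.7  -19.4]
side Lf_out [-124.4  -48.9]
side Lr_out [ 80.3 -50.7]
side Lr_in [ 81.2 -21.7]
side c4a [-53.8  -0.2]
side c4b [65.6 -0. ]
side c5a [-83.1 -34.1]
side c5b [ 36.7 -33.5]
side c3a [-55.8  34.4]
side c3b [63.6 34.6]
```

The clasp pitch from row4 to this box is 33.8 mm and the lids are parallel, so it is snug. It still sticks out about 28.5 mm. I'll push it in from the front with closed fingers, tilted 27° and low down.

```bash
python3 -m handwheel '0 0 -0.01 0 7 0; 0 0 -0.015 0 14 0; 0 0 -0.02 0 21 0; 0 0 -0.025 0 28 0; 0 0 -0.03 0 35 0' 0 20
python3 -m handwheel '0 0 0 0 7 0; 0 0 0 0 14 0; 0 0 0 0 21 0; 0 0 0 0 28 0; 0 0 0 0 35 0'
python3 - <<'E'
from h import *
t=np.radians(27);O=orient([np.sin(t),0,-np.cos(t)],[0,-1,0])
rep();print(row([-180,-38,225],O),row([-180,-38,225]),row([-180,-38,225],orient([0,0,-1],[0,-1,0])))
E
```

```text
time: 9.15
position: [0.4693, -0.2514, 0.2278]
orientation: [-0.399, 0.399, -0.584, 0.584]
contact_force: [-0.3, -0.2, 0.5]
finger_gap: 0.0632
time: 9.57
position: [0.4696, -0.2513, 0.2278]
orientation: [0.205, -0.205, 0.677, -0.677]
contact_force: [0.3, -0.1, 0.9]
finger_gap: 0.0298
t 9.57 rack mm [-172.1 -276.4  227.8] F rack [ 0.3 -0.2  0.9] gap 0.029754153453847288 j [ 0.13  0.27  0.36  1.87 -0.11  1.03 -0.44]
[-0.0746, 0.0028, -0.2266, 4.74, 19.75, 26.68] [-0.0746, 0.0028, -0.2266, 0.0, 0.0, 0.0] [-0.0746, 0.0028, -0.2266, -0.0, 20.13, -0.04]
```

```bash
python3 -m handwheel '-0.013 0 -0.04 0 7 0; -0.025 0 -0.077 0 14 0; -0.038 0 -0.115 0 20.1 0; -0.05 0 -0.153 0 20.1 0; -0.06 0 -0.185 0 20.1 0'
python3 - <<'E'
from h import *
t=np.radians(27);O=orient([np.sin(t),0,-np.cos(t)],[0,-1,0])
rep();print(row([-185,-38,180],O))
E
```

```text
time: 9.98
position: [0.4157, -0.0646, 0.228]
orientation: [-0.085, 0.084, -0.702, 0.702]
contact_force: [0.2, 1.4, -0.1]
finger_gap: 0.001
t 9.98 rack mm [-180.7  -82.3  228. ] F rack [ 0.6  1.3 -0.1] gap 0.0009836618202124776 j [-0.18  0.05  0.28  2.11 -0.02  0.98 -1.22]
[0.0042, 0.048, -0.0443, 0.04, 0.2, 26.94]
```

```bash
python3 -m handwheel '-0.005 0 -0.009 0 0 6; -0.01 0 -0.018 0 0 12; -0.015 0 -0.026 0 0 18; -0.015 0 -0.035 0 0 23; -0.015 0 -0.044 0 0 27'
python3 - <<'E'
from h import *
t=np.radians(27);O=orient([np.sin(t),0,-np.cos(t)],[0,-1,0])
rep();print(row([-165,-38,180],O));print(row([-165,-38,55],O))
E
```

```text
time: 10.4
position: [0.4179, -0.0222, 0.229]
orientation: [0.232, 0.06, 0.706, -0.666]
contact_force: [-2.3, 0.2, 1.2]
finger_gap: 0.0002
t 10.4 rack mm [-168.5  -41.7  229. ] F rack [-2.1  0.7  1.2] gap 0.00023381089433930865 j [-0.06 -0.2   0.16  2.41 -0.22  0.55 -1.05]
[0.0167, 0.0462, -0.0034, 0.63, 0.64, 2.94]
[0.0677, 0.1604, -0.0027, 0.63, 0.64, 2.94]
```

```bash
python3 -m handwheel '0.009 0.02 0 0 0 0; 0.017 0.04 0 0 0 0; 0.017 0.055 0 0 0 0; 0.017 0.06 0 0 0 0'
python3 - <<'E'
from h import *
t=np.radians(24);O=orient([np.sin(t),0,-np.cos(t)],[0,-1,0])
rep();p,R,o=state();print((Ro.from_euler("z",-r[2])*R).as_matrix().round(3));print(row([-150,-38,100],O))
E
```

```text
time: 10.73
position: [0.4263, -0.0281, 0.1908]
orientation: [0.23, 0.057, 0.7, -0.674]
contact_force: [0.7, 0.0, -1.3]
finger_gap: 0.001
t 10.73 rack mm [-161.8  -49.4  190.8] F rack [ 0.7 -0.2 -1.3] gap 0.0009623047612478203 j [ 0.56 -0.09 -0.42  2.42 -0.41  0.45 -0.85]
[[-0.917  0.399  0.011]
 [-0.016 -0.008 -1.   ]
 [-0.398 -0.917  0.014]]
[0.0252, 0.0879, -0.0125, -0.48, 0.9, 0.52]
```

Tilting that far puts joint 4 at its limit. I'll go with a 10° tilt and push gently at about 108 mm height.

```bash
python3 - <<'E'
from h import *
t=np.radians(10);O=orient([np.sin(t),0,-np.cos(t)],[0,-1,0])
print(row([-160,-38,185],O))
E

```

```text
[0.0005, 0.006, -0.0114, -0.59, 0.83, -13.48]
```

```bash
python3 -m handwheel '0 0 -0.003 0 0 -3; 0 0 -0.006 0 0 -6; 0 0.003 -0.009 0 0 -10; 0 0.006 -0.011 -0.6 0.8 -13.5; 0 0.006 -0.011 -0.6 0.8 -13.5'
python3 - <<'E'
from h import *
t=np.radians(10);O=orient([np.sin(t),0,-np.cos(t)],[0,-1,0])
rep();print(row([-158,-38,109],O))
E

```

```text
time: 11.15
position: [0.4283, -0.0167, 0.1858]
orientation: [0.144, -0.022, 0.707, -0.692]
contact_force: [0.8, 1.0, 1.5]
finger_gap: 0.0009
t 11.15 rack mm [-157.1  -38.8  185.8] F rack [1.1 0.8 1.5] gap 0.0008679111972816347 j [ 0.55  0.04 -0.55  2.25 -0.03  0.69 -1.3 ]
[0.0142, 0.0755, -0.0006, 0.1, -0.01, 0.01]
```

```bash
python3 -m handwheel '0.003 0.016 0 0 0 0; 0.006 0.032 0 0 0 0; 0.009 0.048 0 0 0 0; 0.012 0.064 0 0 0 0; 0.014 0.0755 0 0 0 0'
python3 - <<'E'
from h import *
t=np.radians(10);O=orient([np.sin(t),0,-np.cos(t)],[0,-1,0])
rep();print(row([-140,-38,109],O))
cv2.imwrite("pics/t7.png",get_image("top")[:,:,::-1][60:340,150:500]);cv2.imwrite("pics/s7.png",cv2.resize(get_image("side")[:,:,::-1][130:380,200:480],None,fx=2,fy=2))
E

```

```text
time: 11.57
position: [0.4232, -0.0176, 0.1068]
orientation: [0.144, -0.022, 0.707, -0.692]
contact_force: [-0.3, -0.3, 0.3]
finger_gap: 0.0006
t 11.57 rack mm [-162.3  -38.4  106.8] F rack [-0.3 -0.2  0.3] gap 0.0005610634042700634 j [ 0.49  0.2  -0.51  2.33  0.12  0.47 -1.44]
[-0.0223, 0.0016, -0.0004, 0.08, -0.04, 0.08]
```

View pics/s7.png

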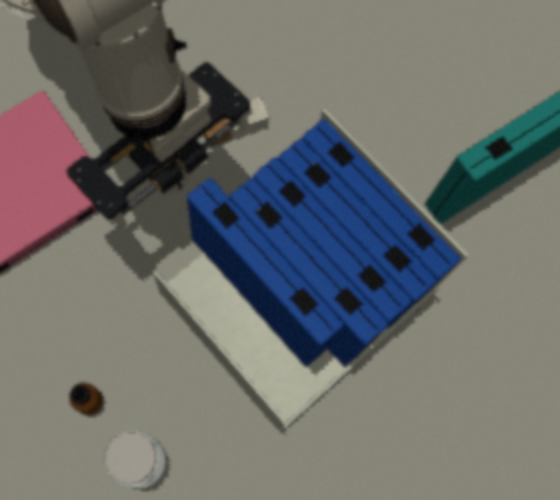

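View pics/t7.png

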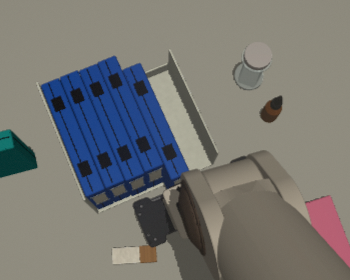

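```bash
python3 -m handwheel '-0.006 0 0 0 0 0; -0.012 0.001 0 0 0 0; -0.018 0.0013 0 0 0 0; -0.022 0.0016 0 0 0 0; -0.022 0.0016 0 0 0 0'
python3 -c "
from h import *
rep()"
python3 -m handwheel '-0.002 0.0004 0 0 0 0; -0.004 0.0007 0 0 0 0; -0.006 0.001 0 0 0 0; -0.008 0.0014 0 0 0 0; -0.01 0.0017 0 0 0 0'
python3 -c "
from h import *
rep()"
```

```text
time: 12.08
position: [0.447, -0.0126, 0.1109]
orientation: [0.144, -0.022, 0.707, -0.692]
contact_force: [-0.7, -0.4, 0.4]
finger_gap: 0.0003
t 12.08 rack mm [-138.   -39.1  110.9] F rack [-0.8 -0.2  0.4] gap 0.0002657247354250639 j [ 0.46  0.23 -0.5   2.28  0.15  0.5  -1.48]
time: 12.5
position: [0.4545, -0.0106, 0.1097]
orientation: [0.143, -0.023, 0.707, -0.692]
contact_force: [-3.3, -0.3, 0.7]
finger_gap: 0.0004
t 12.5 rack mm [-130.2  -38.9  109.7] F rack [-3.2  0.5  0.7] gap 0.0003862954330456726 j [ 0.45  0.25 -0.5   2.26  0.17  0.5  -1.5 ]
```

```bash
python3 -m handwheel '-0.002 0.0004 0 0 0 0; -0.004 0.0007 0 0 0 0; -0.006 0.001 0 0 0 0; -0.008 0.0014 0 0 0 0; -0.01 0.0017 0 0 0 0'
python3 -c "
from h import *
rep();o=get_obs()
cv2.imwrite('pics/t8.png',cv2.resize(get_image('top')[:,:,::-1][90:280,180:440],None,fx=3,fy=3,interpolation=2))
cv2.imwrite('pics/s8.png',cv2.resize(get_image('side')[:,:,::-1][170:390,220:440],(600,600),interpolation=2))"
```

```text
time: 12.92
position: [0.4652, -0.008, 0.11]
orientation: [0.143, -0.022, 0.707, -0.692]
contact_force: [-2.3, -0.9, -1.4]
finger_gap: 0.0005
t 12.92 rack mm [-119.2  -38.9  110. ] F rack [-2.5 -0.3 -1.4] gap 0.0005049301286087884 j [ 0.43  0.26 -0.49  2.24  0.18  0.51 -1.52]
```

View pics/t8.png

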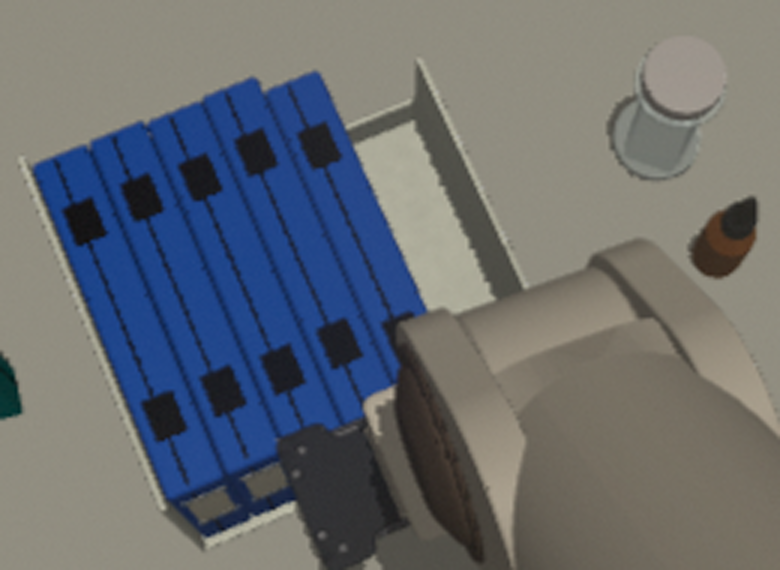

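View pics/s8.png

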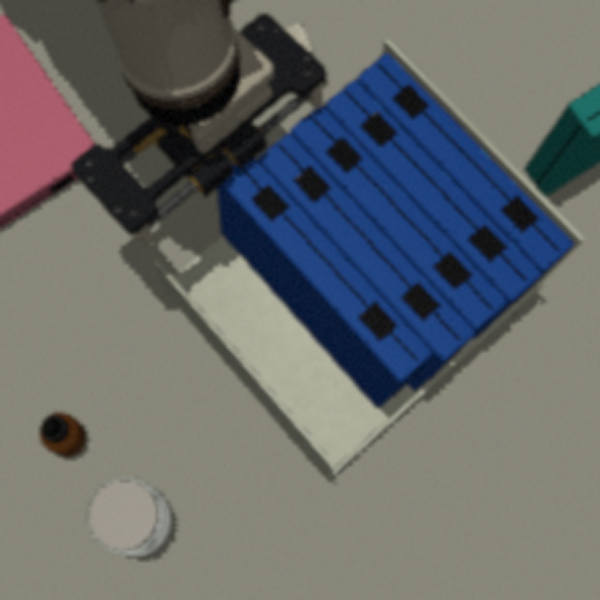

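```bash
python3 - <<'E'
from h import *
print(w2r(onplane("top",T(320,146),.169))[:2]-w2r(onplane("top",T(257,152),.169))[:2], w2r(onplane("side",S(378,321),.169))[:2]-w2r(onplane("side",S(420,302),.169))[:2],w2r(onplane("side",S(270,203),.169))[:2]-w2r(onplane("side",S(312,185),.169))[:2])
E
python3 -m handwheel '-0.001 0.0002 0 0 0 0; -0.002 0.0004 0 0 0 0; -0.003 0.0005 0 0 0 0; -0.004 0.0007 0 0 0 0; -0.005 0.0009 0 0 0 0'
python3 -c "
from h import *
rep()"
```

```text
[-10.66149674 -33.75980236] [ -9.79958237 -33.03789691] [-10.08196454 -33.53192594]
time: 13.43
position: [0.47, -0.007, 0.1101]
orientation: [0.143, -0.022, 0.707, -0.692]
contact_force: [-2.3, 0.1, 0.8]
finger_gap: 0.0002
t 13.43 rack mm [-114.3  -39.1  110.1] F rack [-2.2  0.6  0.8] gap 0.0002352484056789177 j [ 0.43  0.27 -0.49  2.23  0.19  0.51 -1.53]
```

About 10.2 mm was left, and I've pushed 5 mm of that. Now smaller steps, watching for the force rise at the stop.

```bash
python3 -m handwheel '-0.001 0.0002 0 0 0 0; -0.0015 0.0003 0 0 0 0; -0.002 0.0004 0 0 0 0; -0.0025 0.0005 0 0 0 0; -0.003 0.0006 0 0 0 0'
python3 -c "
from h import *
rep()"
python3 -m handwheel '-0.0005 0.0001 0 0 0 0; -0.001 0.0002 0 0 0 0; -0.0015 0.0003 0 0 0 0'
python3 -c "
from h import *
rep()"
python3 -m handwheel '-0.0005 0.0001 0 0 0 0; -0.001 0.0002 0 0 0 0; -0.001 0.0002 0 0 0 0'
python3 -c "
from h import *
rep()
cv2.imwrite('pics/t9.png',cv2.resize(get_image('top')[:,:,::-1][90:280,180:440],None,fx=3,fy=3,interpolation=2))
cv2.imwrite('pics/s9.png',cv2.resize(get_image('side')[:,:,::-1][170:390,220:440],(600,600),interpolation=2))"
```

```text
time: 13.85
position: [0.4729, -0.0062, 0.1101]
orientation: [0.143, -0.022, 0.707, -0.692]
contact_force: [-4.4, -1.6, 0.5]
finger_gap: 0.0004
t 13.85 rack mm [-111.3  -39.   110.1] F rack [-4.6 -0.5  0.5] gap 0.0004295526314725847 j [ 0.42  0.27 -0.49  2.22  0.19  0.52 -1.53]
time: 14.1
position: [0.4744, -0.0058, 0.11]
orientation: [0.143, -0.022, 0.707, -0.692]
contact_force: [-4.2, -0.7, 2.0]
finger_gap: 0.0003
t 14.1 rack mm [-109.7  -39.   110. ] F rack [-4.3  0.3  2. ] gap 0.00029023102731509534 j [ 0.42  0.28 -0.49  2.22  0.19  0.52 -1.53]
time: 14.35
position: [0.4756, -0.0056, 0.11]
orientation: [0.143, -0.022, 0.707, -0.692]
contact_force: [-2.9, -0.6, 1.3]
finger_gap: 0.0006
t 14.35 rack mm [-108.6  -39.   110. ] F rack [-3.   0.1  1.3] gap 0.0005874178201432352 j [ 0.42  0.28 -0.49  2.21  0.19  0.52 -1.53]
```

View pics/t9.png

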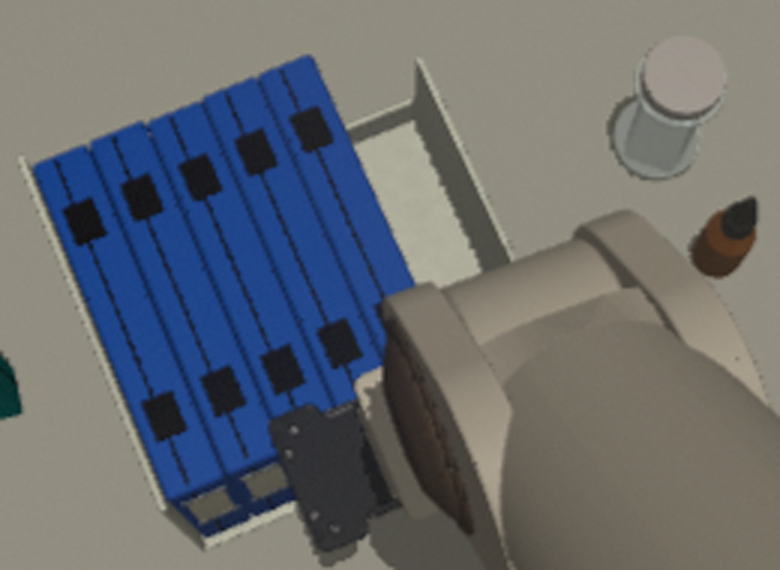

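View pics/s9.png

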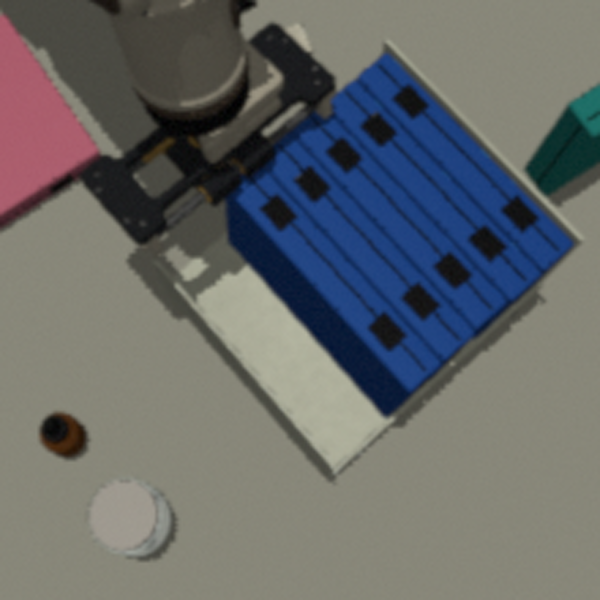

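```bash
cat > clasp.py <<'E'
from h import *
import sys
def cl(n,f,img,pts):
    g=cv2.imread(img).astype(float).max(2); out=[]
    for u,v in pts:
        w=22; x0,y0=int(u-w),int(v-w); a=g[y0:y0+2*w,x0:x0+2*w]; wt=np.clip(95-a,0,50)
        yy,xx=np.mgrid[y0:y0+2*w,x0:x0+2*w]; uv=((xx*wt).sum()/wt.sum(),(yy*wt).sum()/wt.sum())
        out.append(w2r(onplane(n,f(*uv),.169))[:2].round(1).tolist())
    return out
E
python3 - <<'E'
from clasp import *
print("top rear 1..5",cl("top",T,"pics/t9.png",[(85,222),(141,198),(200,178),(257,152),(312,129)]))
print("side rear",cl("side",S,"pics/s9.png",[(520,213),(488,243),(452,270),(420,302),(387,331)]))
print("side front",cl("side",S,"pics/s9.png",[(410,101),(378,130),(344,155),(312,185),(279,213)]))
E
```

```text
top rear 1..5 [[64.1, 104.6], [64.6, 70.2], [62.7, 36.0], [64.3, 1.9], [64.6, -32.1]]
side rear [[65.1, 104.2], [65.7, 69.0], [63.8, 34.6], [65.2, 0.6], [65.4, -34.0]]
side front [[-54.9, 104.0], [-54.3, 68.8], [-56.2, 34.6], [-54.5, 0.5], [-54.3, -34.7]]
```

```bash
python3 -m handwheel '-0.0005 0.0001 0 0 0 0; -0.001 0.0002 0 0 0 0; -0.001 0.0002 0 0 0 0'
python3 -c "
from h import *
rep()"
python3 -m handwheel '-0.0005 0.0001 0 0 0 0; -0.0005 0.0001 0 0 0 0; -0.0005 0.0001 0 0 0 0'
python3 -c "
from h import *
rep()
get_image('top')[0]
cv2.imwrite('pics/t10.png',cv2.resize(get_image('top')[:,:,::-1][90:280,180:440],None,fx=3,fy=3,interpolation=2))
cv2.imwrite('pics/s10.png',cv2.resize(get_image('side')[:,:,::-1][170:390,220:440],(600,600),interpolation=2))
from clasp import *
print('top rear 4,5',cl('top',T,'pics/t10.png',[(257,152),(312,129)]))
print('side rear',cl('side',S,'pics/s10.png',[(420,302),(387,331)]))
print('side front',cl('side',S,'pics/s10.png',[(312,185),(279,213)]))
rep()"
```

```text
time: 14.7
position: [0.4765, -0.0054, 0.11]
orientation: [0.143, -0.022, 0.707, -0.692]
contact_force: [-4.8, -1.4, 2.0]
finger_gap: -0.0001
t 14.7 rack mm [-107.6  -39.   110. ] F rack [-5.  -0.2  2. ] gap -0.0001133564448431931 j [ 0.42  0.28 -0.48  2.21  0.19  0.52 -1.53]
time: 14.95
position: [0.4769, -0.0053, 0.11]
orientation: [0.143, -0.022, 0.707, -0.692]
contact_force: [-4.0, -1.0, 1.4]
finger_gap: 0.0005
t 14.95 rack mm [-107.2  -39.   110. ] F rack [-4.1 -0.   1.4] gap 0.0005444464574674685 j [ 0.42  0.28 -0.48  2.21  0.19  0.52 -1.54]
top rear 4,5 [[64.2, 1.9], [65.6, -32.0]]
side rear [[65.2, 0.6], [66.7, -34.1]]
side front [[-54.5, 0.5], [-53.1, -34.6]]
t 15.1 rack mm [-107.2  -39.   110. ] F rack [-4.6  0.6  2.5] gap 0.00045096885468116953 j [ 0.42  0.28 -0.48  2.21  0.19  0.52 -1.54]
```

```bash
python3 -m handwheel '0.002 -0.0004 0 0 0 0; 0.006 -0.001 0 0 0 0; 0.012 -0.002 0 0 0 0; 0.02 -0.0035 0 0 0 0'
python3 -c "
from h import *
rep()
cv2.imwrite('pics/t11.png',cv2.resize(get_image('top')[:,:,::-1][90:280,180:440],None,fx=3,fy=3,interpolation=2))
cv2.imwrite('pics/s11.png',cv2.resize(get_image('side')[:,:,::-1][170:390,220:440],(600,600),interpolation=2))
from clasp import *
print('top rear 4,5',cl('top',T,'pics/t11.png',[(257,152),(312,129)]))
print('side rear',cl('side',S,'pics/s11.png',[(420,302),(387,331)]))
print('side front',cl('side',S,'pics/s11.png',[(312,185),(279,213)]))
"
```

```text
time: 15.43
position: [0.4577, -0.0098, 0.1103]
orientation: [0.144, -0.022, 0.707, -0.692]
contact_force: [0.4, 0.2, -1.1]
finger_gap: 0.0004
t 15.43 rack mm [-127.   -38.9  110.3] F rack [ 0.5  0.1 -1.1] gap 0.00039369238642553644 j [ 0.45  0.25 -0.5   2.25  0.17  0.5  -1.5 ]
top rear 4,5 [[64.3, 1.9], [65.6, -32.0]]
side rear [[65.2, 0.6], [66.7, -34.1]]
side front [[-54.6, 0.5], [-53.1, -34.6]]
```

View pics/s11.png

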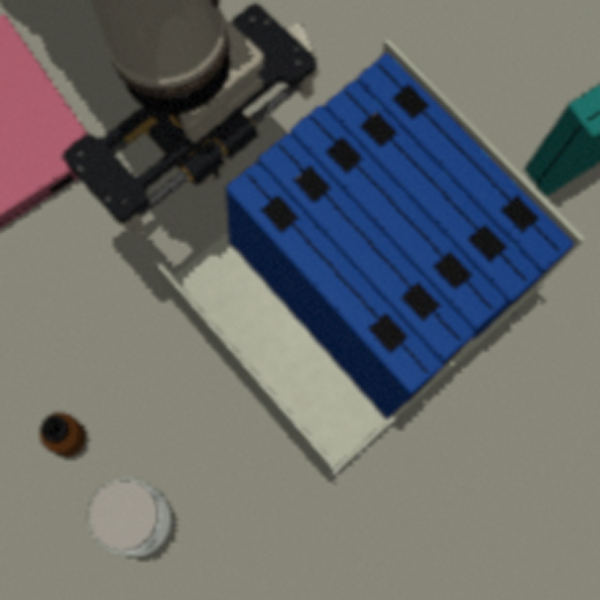

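View pics/t11.png

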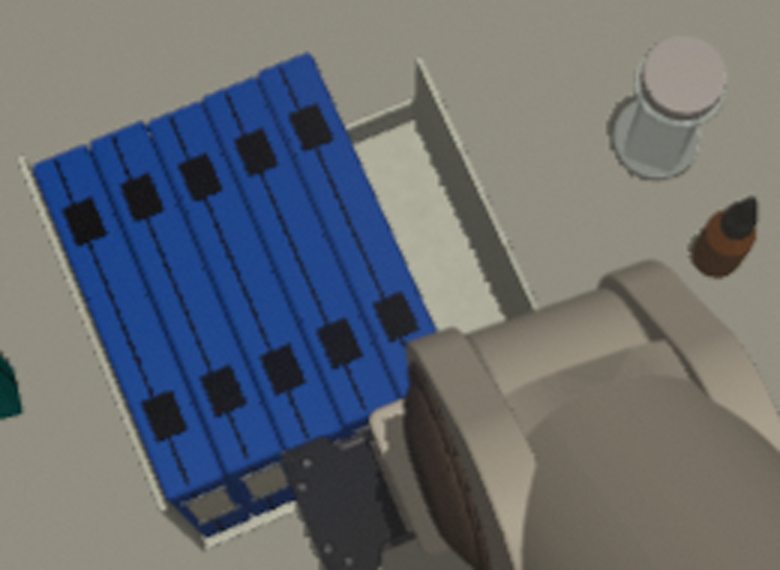

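```bash
python3 - <<'E'
from h import *
for n,f,k,p,z in [("top",T,"lowend rear top in",(417,62),.1),("top",T,"lowend front top",(563,370),.1),("top",T,"stop top near",(352,128),.034),("top",T,"stop/low",(412,101),.034),("top",T,"floor front",(548,402),.004),("side",S,"lowend front top out",(157,262),.1),("side",S,"lowend rear top",(334,472),.1),
("top",T,"tall front top",(165,510),.178),("top",T,"tall rear top",(22,157),.178),("side",S,"tall front",(388,42),.178),("side",S,"tall rear",(582,238),.178)]:
  print(n,k,w2r(onplane(n,f(*p),z)).round(1)[:2])
E
python3 - <<'E'
import cv2
import numpy as np
a=cv2.imread("pics/t6.png")
cv2.imwrite("pics/z6.png",cv2.resize(a[40:180,260:460],None,fx=4,fy=4,interpolation=2))
b=cv2.imread("pics/t11.png")
cv2.imwrite("pics/z11.png",cv2.resize(b[40:180,260:460],None,fx=4,fy=4,interpolation=2))
E
```

```text
top lowend rear top in [ 107.1 -116.5]
top lowend front top [-105.8 -117.8]
top stop top near [109.  -71.9]
top stop/low [ 110.8 -115.6]
top floor front [-104.7 -119.2]
side lowend front top out [-100.6 -120.4]
side lowend rear top [ 114.3 -122.8]
top tall front top [-105.3  122. ]
top tall rear top [109.1 122.2]
side tall front [-100.7  120.5]
side tall rear [109.6 121.9]
```

View pics/z11.png

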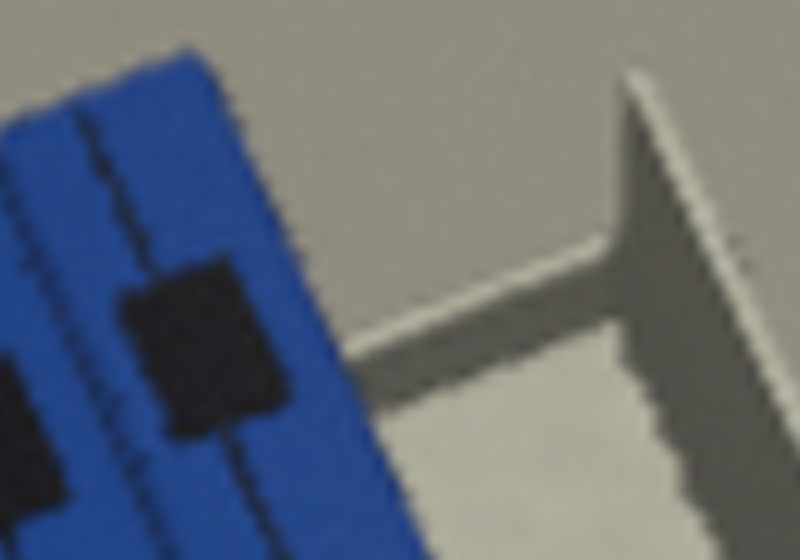

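```bash
python3 - <<'E'
import cv2
a=cv2.imread("pics/s11.png")
cv2.imwrite("pics/z11s.png",cv2.resize(a[370:490,310:460],None,fx=5,fy=5,interpolation=2))
from h import *
# predicted pixels in this crop for stop edges assuming box rear bottom corner etc
b=cl=None
def cropS(P): 
    uv=proj("side",r2w(r,np.array(P)/1e3))[0]; s=(uv-[220,170])*600/220; return ((s-[310,370])*5).round()
for x in (105,107,109,111):
  for z in(4,34): print(x,z,cropS([x,-51,z]),cropS([x,-119,z]))
E
```

```text
105 4 [358. 226.] [ 60. 494.]
105 34 [377. 205.] [ 71. 480.]
107 4 [366. 235.] [ 68. 503.]
107 34 [386. 214.] [ 80. 489.]
109 4 [374. 244.] [ 76. 512.]
109 34 [394. 223.] [ 88. 499.]
111 4 [382. 253.] [ 84. 522.]
111 34 [402. 232.] [ 96. 509.]
```

View pics/z11s.png

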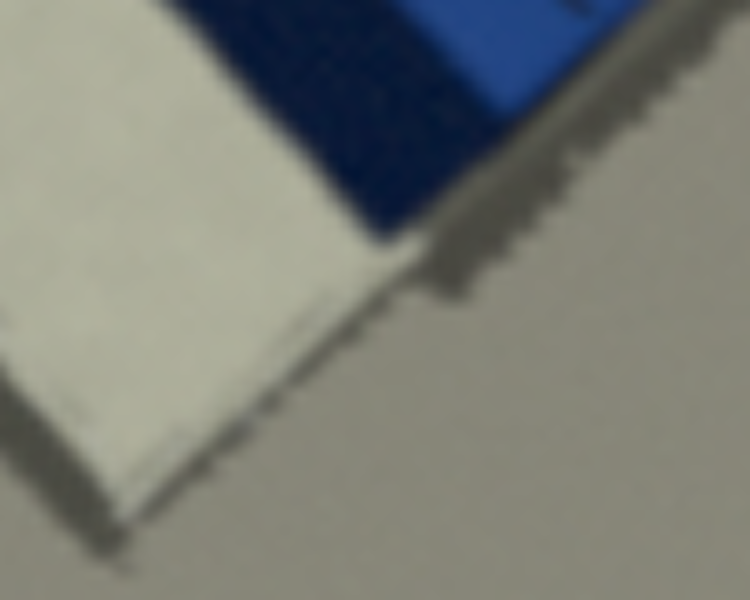

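The zoom shows the box's rear foot corner at (385,243), about 1.6 mm short of the faint stop seam. It didn't spring back, and the force never rose as it would at a stop. So I push a little further until I feel the stop.

```bash
python3 -m handwheel '-0.006 0.001 0 0 0 0; -0.012 0.002 0 0 0 0; -0.017 0.003 0 0 0 0; -0.019 0.0033 0 0 0 0; -0.02 0.0035 0 0 0 0'
python3 -c "
from h import *
rep()"
for i in 1; do :; done
python3 -m handwheel '-0.0004 0.0001 0 0 0 0; -0.0008 0.0001 0 0 0 0; -0.001 0.0002 0 0 0 0; -0.001 0.0002 0 0 0 0'
python3 -c "
from h import *
rep()"
python3 -m handwheel '-0.0004 0.0001 0 0 0 0; -0.0008 0.0001 0 0 0 0; -0.001 0.0002 0 0 0 0; -0.001 0.0002 0 0 0 0'
python3 -c "
from h import *
rep()"
```

```text
time: 15.95
position: [0.4768, -0.0052, 0.1096]
orientation: [0.143, -0.023, 0.707, -0.692]
contact_force: [-3.4, -0.8, 1.9]
finger_gap: 0.0006
t 15.95 rack mm [-107.3  -38.9  109.6] F rack [-3.5  0.1  1.9] gap 0.0006490013722896881 j [ 0.42  0.28 -0.48  2.21  0.19  0.52 -1.54]
time: 16.28
position: [0.4769, -0.0051, 0.1096]
orientation: [0.143, -0.023, 0.707, -0.692]
contact_force: [-4.8, -1.5, 1.7]
finger_gap: 0.0004
t 16.28 rack mm [-107.2  -38.9  109.6] F rack [-5.  -0.3  1.7] gap 0.0003925256620539933 j [ 0.42  0.28 -0.48  2.21  0.19  0.52 -1.54]
time: 16.62
position: [0.4771, -0.0051, 0.1093]
orientation: [0.142, -0.023, 0.707, -0.692]
contact_force: [-6.9, -1.1, 5.3]
finger_gap: 0.0003
t 16.62 rack mm [-107.   -38.9  109.3] F rack [-7.   0.6  5.3] gap 0.00031554367128310424 j [ 0.41  0.28 -0.48  2.21  0.2   0.52 -1.54]
```

Now it holds at -107 mm while the force climbs to 7 N, so it is against the stop. I retreat and check.

```bash
python3 -m handwheel '0.002 -0.0004 0 0 0 0; 0.006 -0.001 0 0 0 0; 0.014 -0.0025 0 0 0 0; 0.03 -0.005 0 0 0 0; 0.045 -0.02 0 0 0 0'
python3 -m handwheel '0 -0.03 0 0 0 0; 0 -0.06 0 0 0 0; 0 -0.09 0 0 0 -5; 0 -0.12 0 0 0 -10; 0 -0.13 0.02 0 0 -10'
python3 -m handwheel '0 0 0.03 0 0 0; 0 0 0.06 0 0 0; 0 0 0.1 0 0 0; 0 0 0.14 0 0 0; 0 0 0.18 0 0 0'
python3 -m handwheel '0 0 0.03 0 0 0; 0 0 0.06 0 0 0; 0 0 0.06 0 0 0; 0 0 0.06 0 0 0; 0 0 0.06 0 0 0'
python3 - <<'E'
from h import *
rep()
T0=get_image('top')[:,:,::-1];S0=get_image('side')[:,:,::-1]
cv2.imwrite('pics/tF.png',T0);cv2.imwrite('pics/sF.png',S0)
cv2.imwrite('pics/t12.png',cv2.resize(T0[90:280,180:440],None,fx=3,fy=3,interpolation=2))
cv2.imwrite('pics/s12.png',cv2.resize(S0[170:390,220:440],(600,600),interpolation=2))
from clasp import *
print('top rear',cl('top',T,'pics/t12.png',[(85,222),(141,198),(200,178),(257,152),(312,129)]))
print('side rear',cl('side',S,'pics/s12.png',[(520,213),(488,243),(452,270),(420,302),(387,331)]))
print('side front',cl('side',S,'pics/s12.png',[(410,101),(378,130),(344,155),(312,185),(279,213)]))
E
```

```text
time: 17.03
position: [0.4313, -0.0156, 0.1208]
orientation: [0.143, -0.023, 0.707, -0.692]
contact_force: [0.2, 0.1, 0.6]
finger_gap: 0.0008
time: 17.45
position: [0.4189, -0.0376, 0.2551]
orientation: [-0.086, 0.084, -0.701, 0.703]
contact_force: [2.3, 0.3, -0.5]
finger_gap: 0.0003
time: 17.87
position: [0.4579, -0.2175, 0.2503]
orientation: [-0.083, 0.083, -0.702, 0.703]
contact_force: [1.4, 0.2, 0.2]
finger_gap: 0.0008
time: 18.28
position: [0.4714, -0.2733, 0.2496]
orientation: [0.083, -0.084, 0.703, -0.702]
contact_force: [-0.6, 0.8, -0.6]
finger_gap: 0.0003
t 18.28 rack mm [-175.5 -298.3  249.6] F rack [-0.4  0.9 -0.6] gap 0.000298562183786865 j [ 0.79  0.28 -0.37  1.79  0.11  1.09 -0.96]
top rear [[64.1, 104.6], [64.6, 70.2], [62.8, 36.0], [64.3, 1.8], [65.6, -32.0]]
side rear [[65.1, 104.0], [65.7, 69.0], [63.8, 34.6], [65.2, 0.6], [66.7, -34.0]]
side front [[-54.9, 103.8], [-54.3, 68.8], [-56.2, 34.7], [-54.5, 0.5], [-53.1, -34.6]]
```

View pics/tF.png

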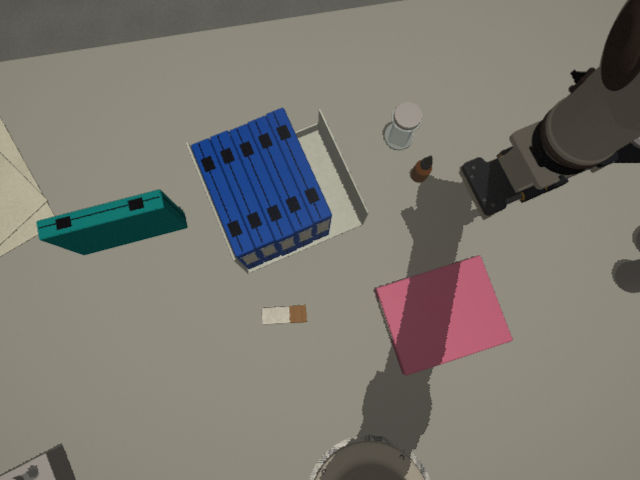

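View pics/t12.png

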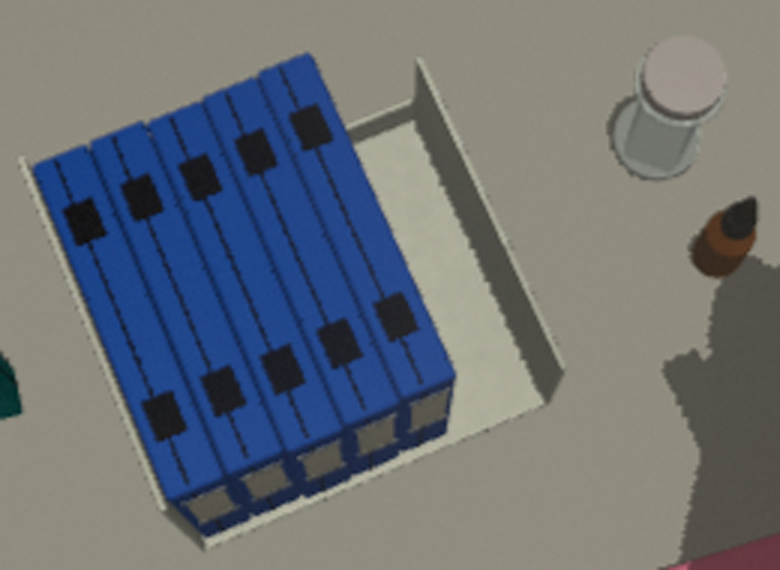

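View pics/s12.png

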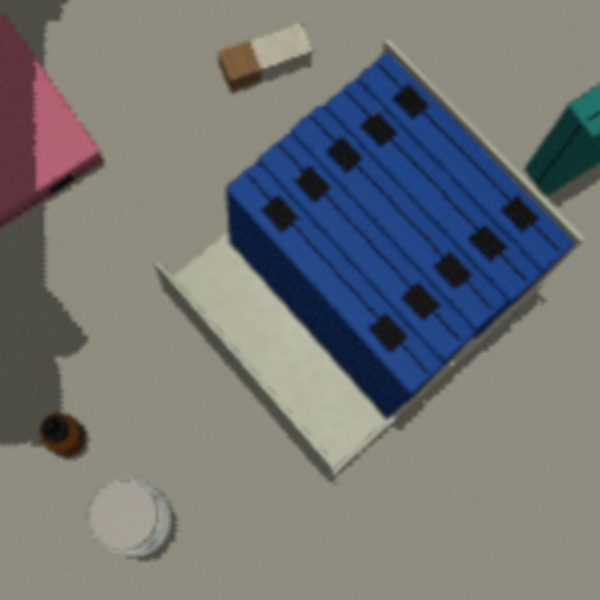

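The box stands upright, snug and in line (lid top crop (265,70)–(455,378)), and the slot is clear. The bottle, jar, pack and look-alikes are at the same pixels as before, and the arm is well clear. I hand in.

```bash
python3 -c "
from rig import *
print(hand_in())"
```

```text
the job is handed in; nothing more can be done
None
```

The slumped box is back upright beside row4, pushed in against the rear stop, and the slot is free. I handed the job in at about 18 s of the 56 s allowed.

**What I did:**
- **Standing it up:** I pushed it up with the outside of the open fingers, working from the low end. I then pressed it against row4 with up to about 14 N.
- **Pushing it in:** I slid it about 29 mm to the rear with the closed fingertips. At the stop it no longer moved while the force rose to about 7 N. I then moved the arm well clear.

**Last checks:**
- **Fit beside row4:** the spacing to row4 is 34 to 35 mm, depending on the view, and the two boxes are parallel.
- **Front line:** it sits about 1.4 mm deeper than row4. The row's own fronts differ by about 2 mm, so they are not all hard against the stop.
- **Surroundings:** row1 to row4, the bottle, jar, slide pack and both look-alikes show no movement in the pictures.

**What did not agree or go as planned:**
- **Rear stop:** a picture estimate put the box about 1.6 mm short of the stop, but the push showed it was already there. I relied on the force.
- **Low push:** I meant to push low with the tool tilted about 27°, but joint 4 reached its limit. I pushed at about 110 mm height with a 10° tilt instead; the box did not tip.

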